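# Put the chute gate in gear and shut it

### The arm

A 7-joint arm with a two-finger parallel gripper is mounted at the origin on the work surface. World frame = base frame: x ahead of the robot, y to its left, z up, the work surface at z = 0. Lengths are in m, angles in rad, forces in N, time in s.
With the tool pointing down it reaches from about 0.4 to 0.875 m from the base axis. Payload 6.5 kg.
Tool frame: the origin (TCP) lies at the very end of the fingers, on their centre line; the grasp point (between the pads) lies 19 mm behind it; z points along the fingers, y is the direction in which the jaws open and shut (so a half turn about z gives the same grasp; the last joint's range is limited). The gripper opens to 88 mm and grips with 3 to 60 N. Pads are 18 mm wide; open, the fingers measure 123 mm over their backs; the gripper's body (75 mm by 187 mm) begins 45 mm behind the grasp point.
Start: joints at [1.255, 0.536, -0.004, 1.538, 0.003, 1.067, -0.071], TCP at [0.161, -0.63, 0.215] pointing down, gripper open.
Joint ranges: [-2.7, 2.7], [-0.37, 2.16], [-1.27, 1.26], [0.24, 2.4], [-1.31, 4.45], [0.19, 1.91], [-2.76, 2.76]. Speed limits (rad/s): [2.39, 2.39, 3.14, 3.14, 3.14, 3.14, 3.14].

### API

Orientations are given as a rotation vector (axis times angle).
In Python, from workcell import manip gives the robot as it stands. The module is installed in compiled form; this text tells all that it offers. Calls block until the motion is done:
- manip.reach(position, orientation): joint-space move of the TCP to a pose.
- manip.move_linear(position, rot=None, max_speed=0.15): straight line of the TCP; rot=None keeps the orientation; max_speed is the mean speed in m/s.
- manip.move_j(angles): joint-space move.
- manip.open() and manip.gripper_close(): open the fingers fully, or close them until they stop; the grip force is fixed at half the most.
- manip.pause(seconds).
- manip.solve_ik(position, orientation): joint angles nearest the present ones, or None.
- manip.read_camera(name): name is "scene" or "top"; returns a dict with "frame" (480x640x3 uint8, red, green, blue), "K" (3x3 intrinsics, pixels), "R" (3x3) and "t" (3): a world point X has camera coordinates R X + t. Camera axes: x right, y down, z forward; pixel columns grow to the right and rows downward; lengths in m; the calibration is good to about 2 mm. A picture is of the moment at which its call begins. There is no depth.
A pose or a line that the arm cannot do raises manip.IKError and nothing moves.
- manip.hand_in(): hands the job in, once; it reports no verdict.
Readings, each from a call of its own:
- manip.current_time(): time.
- manip.current_joint_positions(): joint angles.
- manip.current_qd(): joint speeds.
- manip.current_tau(): joint torques, N m.
- manip.current_position(): TCP position.
- manip.current_tcp_rot(): TCP orientation.
- manip.current_wrist_force(): force on the tool from outside, world axes, zero at the start.
- manip.current_ft_torque(): the same for the moment, N m.
- manip.current_finger_gap(): opening from 0.0 (shut) to 1.0 (fully open).
Only numpy, scipy, OpenCV 4.12 (cv2) and the standard library are available. Lean on these libraries where they do the work, as an engineer would, in place of code of your own. Each camera call takes 0.05 s, during which the arm holds its last target. There are 200 camera calls.

### The job

Put the chute's gate drive in gear: hold the red bar of the gear-change knob, ease the knob down gently and, with only light pressure, rock it to and fro until its teeth drop between those of the sprung ring below and the knob goes fully home. Then turn the knob anticlockwise (seen from above) until the yellow gate has swung shut under the chute mouth and its arm rests against the red stop post, and let go. Never force the teeth, never push the gate or its drum directly, and leave the things lying around undisturbed.

Things in the scene. Friction and masses are not known exactly. Their poses are not given: they have to be found in the camera images.
- feeder: Fixed feeder stand: grey gearbox block 84 x 84 x 55 mm, steel chute, blue bin. Origin on the desk under the vertical spindle axis. The chute mouth (60 mm square, lower edge 72 mm up) is 152 mm from the spindle, 1.05 rad anticlockwise from the stand's x axis; the trough rises outwards to 230 mm. Within 115 mm of the spindle nothing is higher than the knob's black flange.
- knob_grip (a point): Gear-change knob: red bar 46 mm long (x), 14 wide (y), 38 high, on a black flange 76 mm across with 3 teeth under it. Point on the spindle axis, 13 mm below the bar's top, 25 mm above the flange; 153 mm above the desk when fully up; moves with the knob. The knob slides on the spindle, turns on it, and stays where it is left (sliding friction 2.5 N).
- shift (a joint): How far the knob is pushed down (m): 0 fully up, 0.022 fully home (flange on the aluminium drum). Its teeth meet those of the ring somewhere between 0.002 and 0.013; from there it goes home without force only with the teeth in mesh.
- knob (a joint): Angle of the knob (rad), growing anticlockwise seen from above. Turns freely while not in mesh. The ring has six teeth: the knob can mesh every 1.05 rad (60 degrees), with about 0.1 rad of play either way; where these places lie is not known beforehand.
- dog (a joint): How far the sprung tooth ring inside the drum is pressed down (m): 0 free (0.00015 under its own weight), about 4 N for each 0.001 m. More than 0.003 (12 N) is forcing the teeth. When the teeth drop into mesh the ring springs back up. The ring is too stiff to turn with light pressure alone.
- shaft (a joint): Angle of the drum, tooth ring and gate about the spindle (rad), growing anticlockwise seen from above: starts between 0 and 0.3 (open), 1.0 = shut, arm on the red stop post. Stiff: turns with about 0.13 N m, by the knob once in mesh, and stays where it is left.
- gate: Yellow gate: arm 20 mm wide, plate 66 x 66 x 6 mm, its middle 152 mm from the spindle, upper face 66 mm above the desk, fixed to the turning aluminium drum (76 mm across, 58 to 100 mm above the desk). Origin on the desk under the spindle axis; the arm points 0.05 rad anticlockwise from this body's x axis.
- grommet_cup_mid (a point): Black rubber grommet cup, 52 mm across, 40 mm high, loose on the desk; point at its centre. Leave alone.
- tweezer_case_mid (a point): Chrome tweezer case, 135 x 28 x 16 mm, lying loose on the desk; point at its centre. Leave alone.
- capacitor_mid (a point): Green ceramic capacitor, 36 mm across, 26 mm high plus a brass stud, loose on the desk; point 13 mm above its underside. Leave alone.
- stylus_mid (a point): Wooden stylus, 145 mm long with its point, 10 mm thick, lying loose on the desk; point at the centre of its square shaft. Leave alone.

How it is judged:
On the way, in this order (a step that is already met when the one before it is completed fails the run):
1. the knob is fully home (within 1.5 mm), teeth in mesh (value of joint shift above 0.0205 m and value of joint dog below 0.0025 m), for 0.2 s.
2. with the knob home, the gate is shut against its stop (value of joint shaft above 0.94 rad and value of joint shift above 0.0205 m), for 0.2 s.
At the end, for the whole second after the job is handed in: The knob is down within 1.5 mm of fully home with its teeth in mesh (ring not held down more than 2.5 mm), the gate is within 0.06 rad of its shut stop and at rest, and the knob is let go (all of step 2 and value of joint dog below 0.0025 m and velocity of joint shaft below 0.05 rad/s); the robot touches nothing.
It fails at once if the teeth are forced: the sprung ring is pressed down more than 3 mm (12 N) (value of joint dog above 0.003 m).
It fails at once if the robot pushes the gate or its drum directly (over 2 N) (contact force between any of the fingers, the arm and gate above 2 N).
It fails at once if one of the things lying around is disturbed (moved more than 20 mm) (distance of any of grommet_cup_mid, tweezer_case_mid, capacitor_mid, stylus_mid from where it was at the start of the episode above 0.02 m).
It also fails if it takes over 58 s, if anything falls off the work surface, if the arm or the gripper's body presses on something with over 40 N, if the wrist force passes 120 N, or if a joint passes its speed limit or range.

## Working session

There is one attempt and no reset: what is moved stays moved. The work goes in short steps, each a Python script; the robot and the scene stay as the last script left them, time stands still between calls to the robot, and variables do not carry over. Pictures are saved under pics/ and viewed, about 8 in all and at most 12, crops included, and the job is handed in when it is done.

```bash
mkdir -p pics; cat > h.py <<'E'
import numpy as np, cv2
from workcell import manip
def snap(name,fn=None):
    c=manip.read_camera(name)
    if fn: cv2.imwrite(fn,c["frame"][:,:,::-1])
    return c
def ray(c,u,v,z):
    R,t=np.array(c["R"]),np.array(c["t"]); o=-R.T@t
    d=R.T@np.linalg.inv(c["K"])@[u,v,1.]
    return o+d*(z-o[2])/d[2]
def proj(c,X):
    p=np.array(c["K"])@(np.array(c["R"])@X+c["t"]); return p[:2]/p[2]
E
python3 - <<'E'
from h import *
for n in("scene","top"):
    c=snap(n,f"pics/{n}0.png"); R,t=np.array(c["R"]),np.array(c["t"])
    print(n,np.round(-R.T@t,3),R.round(2).tolist(),np.array(c["K"])[0])
    np.savez(n,**c)
print(manip.current_time(),manip.current_tcp_rot(),manip.current_wrist_force())
E
```

```text
scene [0.976 0.287 0.839] [[-0.65, 0.76, -0.0], [0.61, 0.52, -0.59], [-0.45, -0.39, -0.8]] [582.28354715   0.         315.61163073]
top [ 0.472 -0.055  0.939] [[0.02, -1.0, -0.02], [-0.99, -0.02, -0.12], [0.12, 0.03, -0.99]] [543.27557185   0.         319.99259293]
0.1 [-3.11560644e+00 -3.91290828e-01  4.52388893e-04] [-0.25182529  0.08860032  0.45869081]
```

View pics/scene0.png

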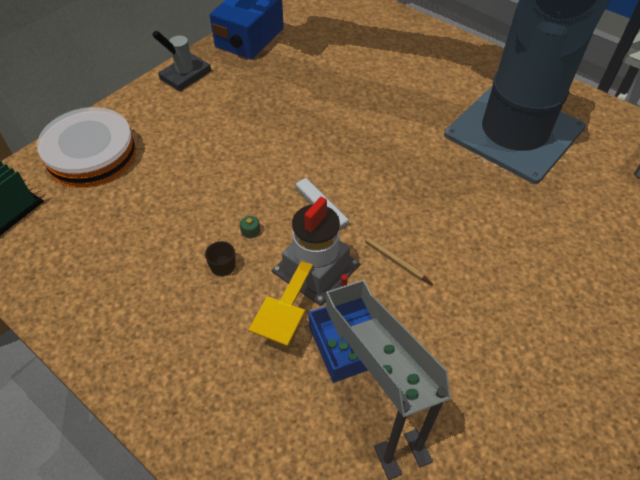

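View pics/top0.png

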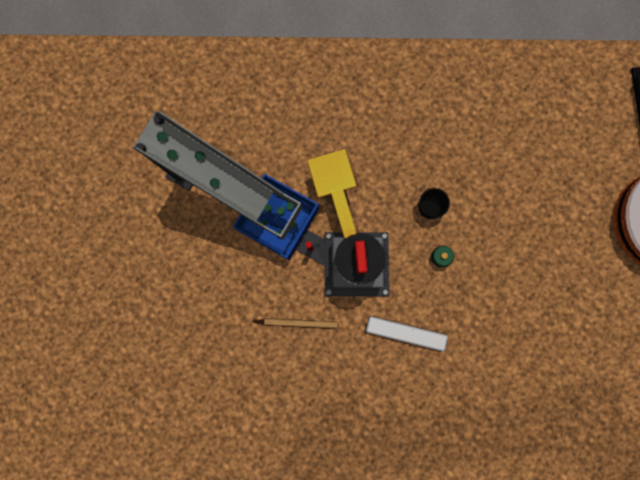

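The top view shows the knob's red bar at about (361,257), the gate at (332,173) and the stop post at (310,245). The gate must swing anticlockwise to the left. Next I measure the bar in both views.

```bash
python3 - <<'E'
from h import *
cs={n:dict(np.load(n+".npz")) for n in("scene","top")}
for n,c in cs.items():
    f=c["frame"].astype(int); m=((f[...,0]>110)&(f[...,1]<50)&(f[...,2]<50)).astype(np.uint8)
    k,l,s,ce=cv2.connectedComponentsWithStats(m)
    for i in range(1,k):
        if s[i,4]>15: print(n,s[i],ce[i].round(1),ray(c,*ce[i],.166).round(4))
    i=1+np.argmax(s[1:,4]); pts=np.argwhere(l==i)[:,::-1]
    W=np.array([ray(c,*p,.166)[:2] for p in pts]).astype(np.float32)
    r=cv2.minAreaRect(W*1000); b=cv2.boxPoints(r); print(n,r,b.round(0).tolist())
    # black flange / bar top brightness
    x,y=ce[i].astype(int); print(f[y-14:y+20:3,x].tolist())
# gate and arm
c=cs["top"]; f=c["frame"].astype(int); m=(f[...,0]>150)&(f[...,1]>120)&(f[...,2]<60)
p=np.argwhere(m)[:,::-1]; print("yellow",ray(c,*p.mean(0),.066).round(3))
im=c["frame"][220:300,320:400,::-1]; a=cv2.resize(im,None,fx=5,fy=5,interpolation=cv2.INTER_NEAREST)
im=cs["scene"]["frame"][180:280,265:365,::-1]; b=cv2.resize(im,(400,400),interpolation=cv2.INTER_NEAREST)
cv2.imwrite("pics/crop.png",np.hstack([a,b]))
E
```

```text
scene [305 198  21  20 182] [314.7 207.8] [ 0.5394 -0.0888  0.166 ]
scene [341 274   7   6  27] [343.9 276.7] [0.6087 0.0237 0.166 ]
scene ((538.4606323242188, -88.89065551757812), (43.447811126708984, 13.269964218139648), 3.3678460121154785) [[516.0, -84.0], [517.0, -97.0], [561.0, -94.0], [560.0, -81.0]]
[[181, 185, 185], [183, 185, 186], [183, 186, 186], [157, 122, 121], [184, 35, 25], [185, 35, 24], [181, 35, 25], [122, 29, 21], [80, 26, 18], [80, 28, 19], [80, 27, 19], [79, 26, 18]]
top [306 241   6   7  32] [308.3 243.8] [ 0.5524 -0.0173  0.166 ]
top [356 241  11  31 281] [360.9 256. ] [ 0.5364 -0.0928  0.166 ]
top ((536.5240478515625, -92.81580352783203), (43.75354766845703, 13.000531196594238), 5.9596171379089355) [[514.0, -89.0], [515.0, -102.0], [559.0, -97.0], [558.0, -84.0]]
[[145, 27, 25], [184, 36, 33], [183, 36, 32], [184, 37, 33], [184, 36, 33], [185, 37, 34], [186, 37, 33], [185, 36, 32], [185, 38, 34], [185, 37, 33], [157, 27, 25], [24, 13, 13]]
yellow [ 0.663 -0.053  0.066]
```

View pics/crop.png

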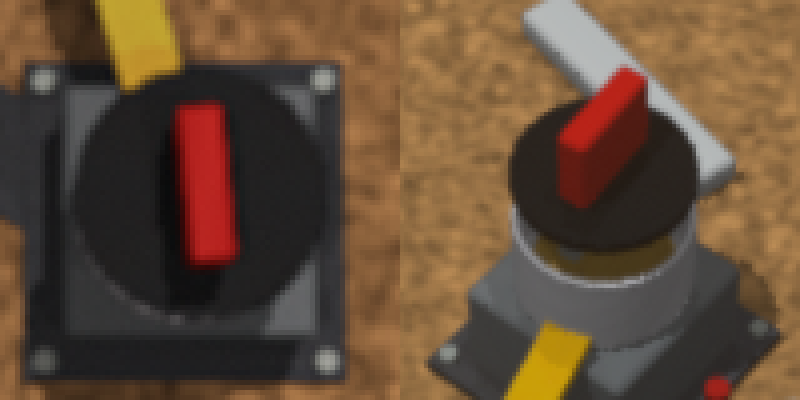

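The crop shows the bar standing upright on a round flange. The tweezer case, stylus and cup are all clear of the knob. I'll take the axis as about (0.537,-0.091) and the bar yaw as about 0.085 rad. Before moving I'll check joint reach over the whole yaw range.

```bash
cat >> h.py <<'E'
from scipy.spatial.transform import Rotation as Ro
def rv(psi): return (Ro.from_euler('z',psi)*Ro.from_euler('x',np.pi)).as_rotvec()
def yaw(): 
    M=Ro.from_rotvec(manip.current_tcp_rot()).as_matrix(); return np.arctan2(M[1,0],M[0,0])
E
python3 - <<'E'
from h import *
C=np.array([.537,-.091])
for off in(0,np.pi,-np.pi):
  for p in(-.6,.085,1,1.9):
    q=manip.solve_ik([*C,.134],rv(p+off)); print(off,p,None if q is None else np.round(q,2))
manip.reach([*C,.25],rv(.085))
print(manip.current_time(),manip.current_position(),yaw(),manip.current_joint_positions())
manip.move_linear([*C,.185],max_speed=.1)
c=snap("scene","pics/s1.png");t=snap("top","pics/t1.png")
cv2.imwrite("pics/c1.png",cv2.resize(np.hstack([c["frame"][100:300,215:415],t["frame"][160:360,260:460]])[:,:,::-1],(800,400)))
print(manip.current_time(),manip.current_position(),manip.current_wrist_force())
E
```

```text
0 -0.6 [ 0.19  0.47 -0.13  1.88  0.08  0.8  -2.16]
0 0.085 [ 0.29  0.48 -0.27  1.87  0.17  0.81 -1.55]
0 1 [ 0.43  0.51 -0.45  1.87  0.29  0.83 -0.73]
0 1.9 [ 0.54  0.54 -0.59  1.86  0.39  0.86  0.09]
3.141592653589793 -0.6 [ 0.61  0.56 -0.69  1.86  0.46  0.89  0.67]
3.141592653589793 0.085 [ 0.66  0.59 -0.76  1.85  0.5   0.9   1.31]
3.141592653589793 1 [ 0.85  0.73 -1.08  1.84  0.75  1.04  2.04]
3.141592653589793 1.9 [ 0.06  0.46  0.03  1.89 -0.02  0.79 -2.71]
-3.141592653589793 -0.6 [ 0.61  0.56 -0.69  1.86  0.46  0.89  0.67]
-3.141592653589793 0.085 [ 0.66  0.59 -0.76  1.85  0.5   0.9   1.31]
-3.141592653589793 1 [ 0.85  0.73 -1.08  1.84  0.75  1.04  2.04]
-3.141592653589793 1.9 [ 0.06  0.46  0.03  1.89 -0.02  0.79 -2.71]
2.4417 [ 0.53688224 -0.0921452   0.24989692] 0.0833655150708612 [ 0.37959865  0.34495129 -0.36710997  1.76528654  0.14028587  1.05714784
 -1.52435825]
3.3417 [ 0.53760448 -0.09107843  0.18576622] [-0.08912336 -0.09606498  0.2400396 ]
```

View pics/c1.png

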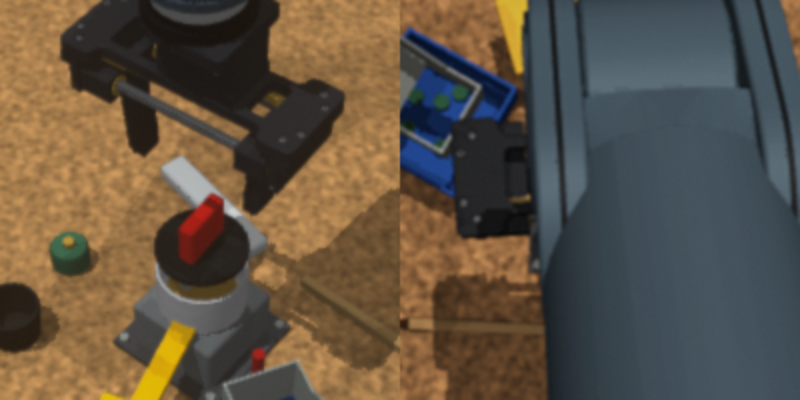

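The fingers straddle the bar: in the scene view the jaws sit either side of it, centred. I'll descend, close and read the forces.

```bash
python3 - <<'E'
from h import *
C=np.array([.537,-.091])
manip.move_linear([*C,.1345],max_speed=.06)
print(manip.current_wrist_force())
manip.gripper_close()
st=lambda:print(round(manip.current_time(),2),np.round(manip.current_position(),4),round(yaw(),4),np.round(manip.current_wrist_force(),2),np.round(manip.current_ft_torque(),3),round(manip.current_finger_gap()*88,1))
st()
p=manip.current_position(); 
manip.move_linear([*C,.1345],max_speed=.02); st()
for i in range(2):
    manip.move_linear([*C,.1345-.001*(i+1)],max_speed=.01); st()
E
```

```text
[ 0.2612779  -0.18598135  0.11256215]
5.45 [ 0.537  -0.091   0.1345] 0.085 [0.38 0.15 0.5 ] [ 0.035  0.001 -0.059] 14.0
5.7 [ 0.537  -0.091   0.1345] 0.085 [ 0.2  -0.21 -0.05] [ 0.039  0.034 -0.016] 13.7
5.95 [ 0.537  -0.091   0.1334] 0.085 [ 0.82  0.31 -0.49] [-0.001 -0.026 -0.022] 13.5
6.2 [ 0.537  -0.091   0.1324] 0.085 [ 1.18  0.15 -0.75] [ 0.027 -0.007 -0.004] 13.8
```

```bash
python3 - <<'E'
from h import *
C=np.array([.537,-.091])
st=lambda:print(round(manip.current_time(),2),np.round(manip.current_position(),4),np.round(manip.current_wrist_force(),2),np.round(manip.current_ft_torque(),3))
z=.1325
while z>.1345-.0155:
    z-=.0008
    manip.move_linear([*C,z],max_speed=.01); st()
    f=np.mean([manip.current_wrist_force()[2] for _ in range(5)])
    if f>3.2: break
print(z,f)
E
```

```text
6.45 [ 0.537  -0.091   0.1316] [ 1.08  1.11 -0.74] [ 0.047 -0.067 -0.001]
6.7 [ 0.537  -0.091   0.1308] [ 0.83  0.65 -0.54] [ 0.036 -0.042 -0.036]
6.95 [ 0.5369 -0.091   0.13  ] [-0.27  0.41  0.33] [ 0.067 -0.021  0.036]
7.2 [ 0.537  -0.091   0.1292] [ 0.48 -0.32  0.68] [0.105 0.019 0.021]
7.45 [ 0.537  -0.091   0.1284] [ 0.32 -0.11 -1.22] [ 0.062 -0.006 -0.037]
7.7 [ 0.537  -0.091   0.1276] [ 0.29  0.14 -0.12] [ 0.071 -0.044 -0.001]
7.95 [ 0.537  -0.091   0.1268] [-0.56  0.49 -1.33] [ 0.137 -0.025 -0.038]
8.2 [ 0.537  -0.091   0.1261] [-0.    1.44 -0.35] [ 0.065 -0.058  0.005]
8.45 [ 0.5371 -0.091   0.1254] [-0.66  1.08  2.31] [0.091 0.111 0.004]
8.7 [ 0.5371 -0.091   0.1247] [-1.23  0.27  5.1 ] [ 0.06   0.255 -0.051]
0.12450000000000006 5.103581590404824
```

```bash
python3 - <<'E'
from h import *
C=np.array([.537,-.091])
psi=.085
while psi>-1.0:
    psi-=.07
    manip.move_linear([*C,.1245],rot=rv(psi),max_speed=.05)
    F=np.mean([manip.current_wrist_force() for _ in range(5)],0);T=manip.current_ft_torque()
    print(round(manip.current_time(),2),round(psi,3),np.round(manip.current_position(),4),np.round(F,2),np.round(T,3))
    if F[2]<1.5 or F[2]>8 or abs(T[2])>.12 or np.hypot(*F[:2])>10: break
E
```

```text
8.95 0.015 [ 0.5372 -0.091   0.1247] [-1.05 -0.73  5.25] [ 0.034  0.347 -0.017]
9.2 -0.055 [ 0.5371 -0.0911  0.1247] [-1.99  0.25  6.14] [0.049 0.286 0.037]
9.45 -0.125 [ 0.5371 -0.0912  0.1247] [-1.21 -0.23  6.08] [0.051 0.31  0.021]
9.7 -0.195 [ 0.5371 -0.0913  0.1247] [-2.09  0.48  4.9 ] [0.037 0.303 0.007]
9.95 -0.265 [ 0.537  -0.0914  0.1243] [ 0.29 -1.28  0.48] [-0.203 -0.036 -0.058]
```

Fz dropped from 6 to 0.5 N at yaw about -0.265, so the teeth are in mesh. I'll turn slightly toward the middle of the gap, then ease the knob home.

```bash
python3 - <<'E'
from h import *
C=np.array([.537,-.091])
def g(z,psi):
    manip.move_linear([*C,z],rot=rv(psi),max_speed=.05)
    F=np.mean([manip.current_wrist_force() for _ in range(5)],0);T=manip.current_ft_torque()
    print(round(manip.current_time(),2),round(psi,3),np.round(manip.current_position(),4),np.round(F,2),np.round(T,3)); return F,T
psi=-.31; g(.1245,psi)
z=.1245
while z>.1105:
    z-=.001 if z>.1145 else .0005
    F,T=g(z,psi)
    if F[2]>5.5: break
snap("scene","pics/s2.png")
im=cv2.imread("pics/s2.png"); cv2.imwrite("pics/c2.png",cv2.resize(im[150:300,240:440],(800,600)))
E
```

```text
10.2 -0.31 [ 0.5369 -0.0913  0.1242] [-0.36 -1.01  0.03] [-0.323 -0.064 -0.016]
10.45 -0.31 [ 0.5369 -0.0913  0.1233] [ 0.51 -2.14 -0.97] [-0.517 -0.07   0.013]
10.7 -0.31 [ 0.5369 -0.0913  0.1223] [ 1.27 -2.04 -1.62] [-0.574 -0.1    0.012]
10.95 -0.31 [ 0.5369 -0.0912  0.1214] [ 0.5  -3.25  0.29] [-0.64  -0.018  0.039]
11.2 -0.31 [ 0.5369 -0.0912  0.1204] [ 0.8  -3.55 -1.65] [-0.685  0.009  0.006]
11.45 -0.31 [ 0.5369 -0.0912  0.1194] [-0.26 -3.59 -0.87] [-0.768  0.015 -0.017]
11.7 -0.31 [ 0.5369 -0.0911  0.1184] [-0.81 -3.58 -0.96] [-0.842  0.034  0.054]
11.95 -0.31 [ 0.5369 -0.0911  0.1174] [ 0.23 -3.57  0.11] [-0.925  0.024  0.013]
12.2 -0.31 [ 0.5369 -0.0911  0.1164] [-0.56 -5.48 -0.59] [-0.914  0.013  0.023]
12.45 -0.31 [ 0.5369 -0.0911  0.1154] [-0.98 -5.43 -0.62] [-0.983  0.018  0.019]
12.7 -0.31 [ 0.5369 -0.0911  0.1144] [ 0.09 -4.08 -0.61] [-1.018  0.095 -0.021]
12.95 -0.31 [ 0.537  -0.0911  0.114 ] [-0.52 -5.34 -0.43] [-1.065  0.157  0.041]
13.2 -0.31 [ 0.537  -0.091   0.1135] [-0.48 -4.2   0.77] [-1.032  0.116  0.054]
13.45 -0.31 [ 0.537  -0.0911  0.1131] [-0.53 -4.03  1.9 ] [-1.033  0.241 -0.026]
13.7 -0.31 [ 0.5371 -0.0911  0.113 ] [-0.79 -4.97  5.62] [-1.012  0.506  0.07 ]
```

View pics/c2.png

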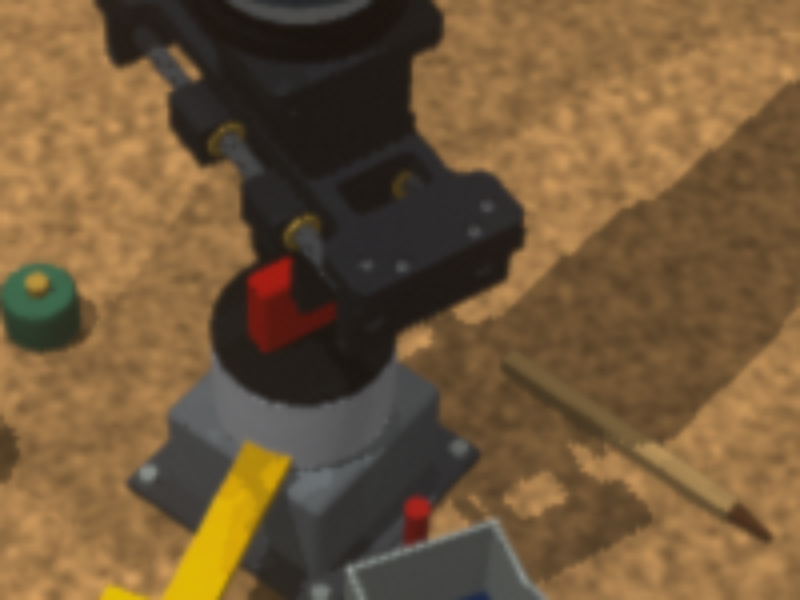

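The picture shows the black flange seated on the drum, with fingers clear of the flange. Fz rose stiffly at z = 0.113, so the knob is home. I'll turn it anticlockwise and watch the moment.

```bash
python3 - <<'E'
from h import *
C=np.array([.537,-.0912])
psi=-.31
while psi<1.05:
    psi+=.08 if psi<.5 else .05
    manip.move_linear([*C,.1126],rot=rv(psi),max_speed=.05)
    F=np.mean([manip.current_wrist_force() for _ in range(5)],0);T=np.mean([manip.current_ft_torque() for _ in range(5)],0)
    print(round(manip.current_time(),2),round(psi,3),round(yaw(),3),np.round(manip.current_position(),4),np.round(F,1),np.round(T,2))
    if abs(T[2])>.3 or np.hypot(*F[:2])>20: break
snap("scene","pics/s3.png")
im=cv2.imread("pics/s3.png"); cv2.imwrite("pics/c3.png",cv2.resize(im[150:360,200:480],(800,600)))
E
```

```text
14.0 -0.23 -0.232 [ 0.5372 -0.091   0.113 ] [-1.6 -3.3  5.9] [-0.81  0.49  0.03]
14.25 -0.15 -0.152 [ 0.5372 -0.0909  0.113 ] [-2.  -3.5  6.4] [-0.79  0.52  0.  ]
14.5 -0.07 -0.072 [ 0.5372 -0.0909  0.113 ] [-2.7 -4.1  5.5] [-0.79  0.49 -0.01]
14.75 0.01 0.008 [ 0.5372 -0.0908  0.113 ] [-2.7 -3.1  6.4] [-0.74  0.41  0.02]
15.0 0.09 0.088 [ 0.5372 -0.0907  0.113 ] [-1.2 -2.8  5.2] [-0.69  0.49 -0.03]
15.25 0.17 0.168 [ 0.5372 -0.0906  0.113 ] [-1.3 -3.2  6.5] [-0.69  0.48 -0.03]
15.5 0.25 0.248 [ 0.5372 -0.0904  0.113 ] [-1.8 -2.8  5.9] [-0.61  0.41  0.07]
15.75 0.33 0.329 [ 0.5371 -0.0904  0.113 ] [-2.3 -3.3  6. ] [-0.58  0.48  0.02]
16.0 0.41 0.409 [ 0.5371 -0.0903  0.113 ] [-3.1 -4.   5.8] [-0.55  0.47 -0.02]
16.25 0.49 0.488 [ 0.5371 -0.0903  0.113 ] [-1.5 -2.   5.8] [-0.57  0.47 -0.17]
16.5 0.57 0.567 [ 0.5372 -0.0901  0.113 ] [-1.4 -2.2  4.7] [-0.43  0.42 -0.61]
```

View pics/c3.png

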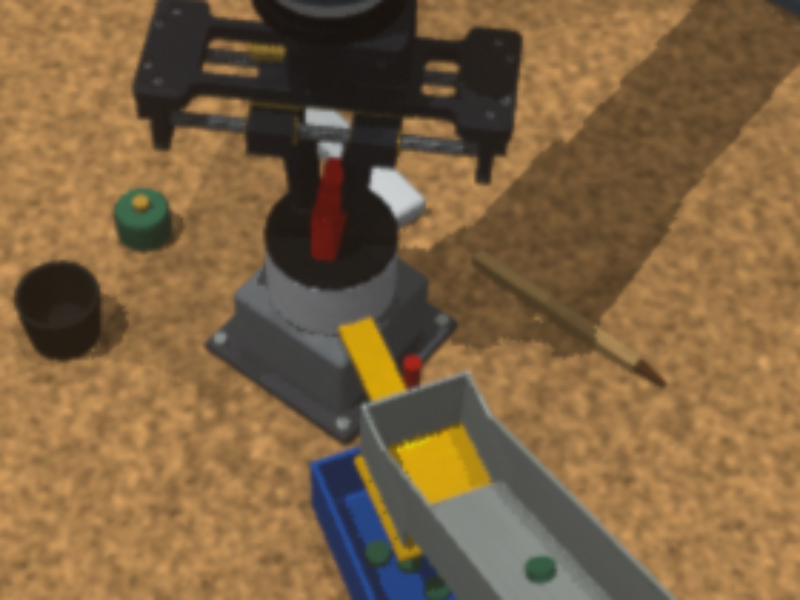

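The gate plate now lies under the chute mouth and the arm is by the red post at crop (410,370). The moment jumped to 0.61 N m, which is the stop. I'll hold, relax within the play, let go and lift.

```bash
python3 - <<'E'
from h import *
C=np.array([.537,-.0912])
manip.pause(.4)
p=manip.current_position(); manip.move_linear([*C,.113],rot=rv(.545),max_speed=.02)
print(manip.current_ft_torque(),manip.current_wrist_force())
manip.open(); print(manip.current_finger_gap(),manip.current_wrist_force())
manip.move_linear([*C,.20],max_speed=.06)
manip.move_linear([*C,.27],max_speed=.1)
manip.reach([.4,-.4,.27],rv(.1))
manip.pause(.3)
print(manip.current_time(),manip.current_wrist_force())
a=snap("scene","pics/s4.png")["frame"];b=snap("top","pics/t4.png")["frame"]
cv2.imwrite("pics/c4.png",np.hstack([cv2.resize(a[170:320,230:380],(400,400)),cv2.resize(b[150:300,250:400],(400,400))])[:,:,::-1])
c0=np.load("top.npz")["frame"]
f=b.astype(int);m=(f[...,0]>110)&(f[...,1]<50)&(f[...,2]<50);m[:,:330]=0
q=np.argwhere(m)[:,::-1]; c=snap("top")
for z in(.166,.144):
    W=np.array([ray(c,*x,z)[:2] for x in q],np.float32); print(z,cv2.minAreaRect(W*1000))
E
```

```text
[-0.19810958  0.18375688 -0.46301912] [-1.05465426 -1.23718931  2.46913492]
0.9977907882813033 [ 0.26858388 -0.79187757 -0.67554898]
22.3917 [-0.0378807  -0.96365124  0.608134  ]
0.166 ((598.3876953125, -277.6531982421875), (43.243011474609375, 409.73126220703125), 18.933860778808594)
0.144 ((601.988525390625, -283.99139404296875), (44.47323226928711, 421.38836669921875), 18.933856964111328)
```

View pics/c4.png

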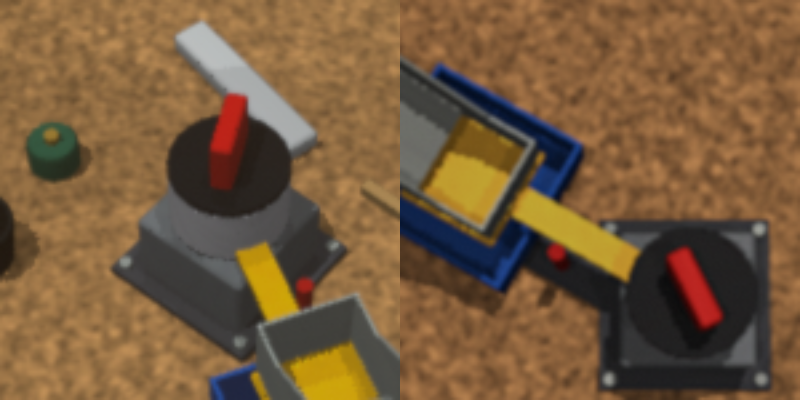

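The fingers are clear, the flange is seated and the gate is under the mouth. I can't tell from the picture whether the arm touches the post, so I'll measure the arm angle against the stand's yaw.

```bash
python3 - <<'E'
from h import *
c=dict(np.load("top.npz")); S=np.array([.537,-.091])
def arm(f,lo,hi):
    f=f.astype(int); m=(f[...,0]>130)&(f[...,1]>100)&(f[...,2]<80)
    W=np.array([ray(c,*p,.066)[:2] for p in np.argwhere(m)[:,::-1]])-S
    r=np.linalg.norm(W,axis=1); W=W[(r>lo)&(r<hi)]
    v=cv2.fitLine(W.astype(np.float32),cv2.DIST_L2,0,.01,.01).ravel(); v=v if v@np.array([*W.mean(0),0,0])>0 else v
    return np.arctan2(*W.mean(0)[::-1]),np.arctan2(v[1],v[0]),len(W)
a0=arm(c["frame"],.05,.11); b=cv2.imread("pics/t4.png")[:,:,::-1]; a1=arm(b,.05,.11); print(a0,a1)
px=[(250+(u-400)*.375,150+v*.375) for u,v in((610,230),(760,230),(608,380),(762,380))]
P=np.array([ray(c,*p,.008)[:2] for p in px]); d=P[0]-P[2]+P[1]-P[3]; e=P[0]-P[1]+P[2]-P[3]
print(P.round(3),P.mean(0),np.arctan2(d[1],d[0]),np.arctan2(-e[0],e[1]))
f=b.astype(int);m=((f[...,0]>110)&(f[...,1]<50)&(f[...,2]<50)); m[:,:340]=0;m[:,385:]=0
q=np.argwhere(m)[:,::-1]
for z in(.166,.144): print(z,cv2.minAreaRect(np.array([ray(c,*x,z)[:2]*1000 for x in q],np.float32)))
qs=cv2.imread("pics/s4.png")[:,:,::-1].astype(int);m=((qs[...,0]>150)&(qs[...,1]<50)&(qs[...,2]<50));m[:,:290]=0;m[:,335:]=0;m[250:]=0
s=dict(np.load("scene.npz"))
for z in(.166,.144): print(z,cv2.minAreaRect(np.array([ray(s,*x,z)[:2]*1000 for x in np.argwhere(m)[:,::-1]],np.float32)))
E
```

```text
(np.float64(-1.140817986375969), np.float32(-0.32535556), 3042) (np.float64(0.8384360304897716), np.float32(-0.6613781), 2938)
[[ 0.583 -0.045]
 [ 0.584 -0.141]
 [ 0.486 -0.045]
 [ 0.488 -0.143]] [ 0.53536939 -0.0937335 ] 0.013526690718957068 0.020219573510737165
0.166 ((534.869873046875, -91.9122314453125), (42.6702766418457, 12.159794807434082), 27.343517303466797)
0.144 ((536.6634521484375, -92.96590423583984), (43.88427734375, 12.505746841430664), 27.343521118164062)
0.166 ((551.2626342773438, -77.80909729003906), (41.05673599243164, 11.113175392150879), 26.298662185668945)
0.144 ((537.3857421875, -89.74124908447266), (42.39949035644531, 11.476648330688477), 26.29869842529297)
```

```bash
python3 - <<'E'
from h import *
c=dict(np.load("top.npz")); S=np.array([.536,-.092])
for f in(c["frame"],cv2.imread("pics/t4.png")[:,:,::-1]):
    h=cv2.cvtColor(np.ascontiguousarray(f),cv2.COLOR_RGB2HSV); m=(h[...,0]>20)&(h[...,0]<32)&(h[...,1]>190)&(h[...,2]>120)
    W=np.array([ray(c,*p,.066)[:2] for p in np.argwhere(m)[:,::-1]])-S
    r=np.linalg.norm(W,axis=1); 
    for lo,hi in((.05,.08),(.08,.11),(.12,.185)):
        V=W[(r>lo)&(r<hi)]; print(lo,len(V),np.arctan2(*V.mean(0)[::-1]).round(3))
    V=W[(r>.05)&(r<.11)]; v=cv2.fitLine(V.astype(np.float32),cv2.DIST_L2,0,.01,.01).ravel(); print("dir",np.arctan(v[1]/v[0]))
E
```

```text
0.05 195 0.301
0.08 121 0.3
0.12 1203 0.314
dir 0.30198082
0.05 181 1.057
0.08 132 1.069
0.12 418 1.1
dir 1.0835739
```

The arm is at 1.06–1.08 rad, against 1.067 expected for shut (stand yaw 0.017 + 1.05). The bar height agrees with fully home, so I'm handing in.

```bash
python3 - <<'E'
from h import *
a=cv2.imread("pics/t4.png").astype(int);b=np.load("top.npz")["frame"][:,:,::-1].astype(int)
d=np.abs(a-b).max(2)
for n,(x0,y0,x1,y1) in dict(cup=(415,185,455,225),cap=(430,243,458,270),case=(363,314,450,354),stylus=(250,313,340,332)).items(): print(n,(d[y0:y1,x0:x1]>60).mean().round(3))
print(manip.current_time()); manip.hand_in()
E
```

```text
cup 0.0
cap 0.0
case 0.0
stylus 0.0
22.5417
the job is handed in; nothing more can be done
```

The gate drive is in gear, the gate is shut against its stop, and the job is handed in at 22.5 s of the 58 s allowed; no verdict is reported.

- **Meshing:** I gripped the red bar and eased the knob down to tooth contact. With about 5–6 N of pressure I rocked it clockwise. The teeth dropped in at a yaw of about -0.265 rad, where the force fell from 6 N to 0.5 N. I then pushed the knob home with 6 N at most.
- **Closing the gate:** I turned the knob anticlockwise until the stop showed as a jump in the moment to 0.6 N m. Then I relaxed slightly, let go and moved away.

**Last checks:**
- **Knob:** Its bar sits about 22 mm lower in both views, as it should when fully home.
- **Gate:** The arm lies at 1.06–1.08 rad, against 1.067 expected for shut. The plate's own reading was 1.10, but the chute partly hides it there.
- **Loose things:** The cup, capacitor, case and stylus show no change in the top view.
- **Not fully in agreement:**
  - The two cameras differ by about 3–4 mm on the knob's position.
  - The bar ended at a yaw of about 0.47 rad while the gripper was at 0.545. I think it twisted a little in the pads against the stop.
  - The 0.13 N m needed to turn the gate hardly showed in the moment readings, probably because they were taken at rest between steps.

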